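Take the drained heat-sink basket off its swing forks

ROBOT

A 6-joint arm with a two-finger parallel gripper is mounted at the origin on the work surface. World frame = base frame: x ahead of the robot, y to its left, z up, the work surface at z = 0. Lengths are in m, angles in rad, forces in N, time in s.
With the tool pointing down it reaches from about 0.3 to 0.85 m from the base axis. Payload 5.4 kg.
Tool frame: the origin (TCP) lies on the mounting face of the last link; the fingertips stand 173 mm ahead of it and the grasp point (between the pads) lies 155 mm ahead of it; z points along the fingers, y is the line along which they close (so a half turn about z gives the same grasp; the last joint's range is limited). The gripper opens to 85 mm and grips with 20 to 120 N. Pads are 22 mm wide; open, the fingers measure 114 mm over their backs; the gripper's body (76 mm by 85 mm) begins 54 mm behind the grasp point. The pads swing forward as they close: fully open they stand 13 mm farther back than shut.
Start: joints at [1.001, 0.158, 1.597, -0, 1.386, -0.21], TCP at [0.202, 0.538, 0.405] pointing down, gripper open.
Joint ranges: [-2.91, 2.91], [-0.94, 2.29], [0.18, 2.7], [-1.29, 4.43], [0.17, 2.64], [-3, 3]. Speed limits (rad/s): [2.57, 2.57, 3.14, 3.14, 3.14, 3.14].

INTERFACE

Orientations are given as a rotation vector (axis times angle).
In Python, from rig import robot, imaging gives the robot as it stands.
- The arm moves only by the tool apply_moves, never from a script. Its argument "deltas" is a list of rows, each an object of numbers: "ax", "ay", "az": the turn, a rotation vector about the tool's x, y, z in degrees; "tx", "ty", "tz": the shift along the tool's x, y, z in cm; "grip": the gripper's target within -1 to 1 (fully open at 1, half-way at 0, shut at -1). A call has 1 to 20 rows; each row is the pose to reach, as a shift and turn from the pose commanded when the call began, along the tool's axes at that moment; what a row does not reach only later rows make up. A row lasts 1/10 s, in which the tool goes at most 50 mm and 8.59 degrees, less where a joint would pass 70% of its speed; a pose out of reach is approached as far as the arm can. A call with a gripper value outside its range is refused whole. The fingers move at their own pace and stop on an object; "newtons" is the grip in N (left out, the last holds). Time passes only in rows, so rows that repeat a pose let the fingers close. It gives the time, the measured TCP pose, the force, the opening and the grip force at its end, in the units of the state.
- robot.sense(): the state, without advancing time (a new reading comes with each control period).
- imaging.grab_frame(name): name is "scene" or "top" or "wrist"; returns the picture (400x640x3 uint8, red, green, blue); there is no depth.
- imaging.camera_info(name): a dict with "fx", "fy", "cx", "cy" (pixels), "extrinsics" (4x4, takes a point from camera to world coordinates). Camera axes: x right, y down, z forward; pixel columns grow to the right and rows downward; lengths in m; the calibration is good to about 2 mm. The wrist camera is an equidistant fisheye: a pixel r from the principal point sees the ray r / f radians off the axis. A picture is of the moment at which its call begins: read the wrist's pose just before it. camera_info takes no time and is no camera call; for the wrist camera it gives the pose at the moment of the call.
- robot.sign_off(): hands the job in; it is judged then, once.
The state is a dict: "clock": time; "qpos": joint angles; "qvel": joint speeds; "joint_efforts": joint torques, N m; "ee_pos": TCP position; "eef_rot": TCP orientation; "ft_force": force on the tool from outside, world axes, zero at the start; "moment": the same for the moment, N m; "finger_gap": finger opening in m; "grasp_force": force on a finger pad.
Only numpy, scipy, OpenCV 4.12 (cv2) and the standard library are available. Lean on these libraries where they do the work, as an engineer would, in place of code of your own. Each camera call takes 0.05 s, during which the arm holds its last target. There are 200 camera calls.

TASK

The square basket of cleaned heat sinks has drained: lift it by its black handle straight up off its fork stand, without letting it swing, tip or catch on the forks, and set it down gently, upright and flat on the floor of the white tray, then let go. Leave the round bucket hanging on its own stand.

Things in the scene. Friction and masses are not known exactly. Their poses are not given: they have to be found in the camera images.
- basket: Square steel basket, 0.25-0.46 kg: x 80, y 70, walls 65 mm high. Origin: centre of underside, z up. Swings about its y axis on two 8 mm pins, 50 mm above origin, sticking out to y = +-58 mm, loose in fork slots. Rigid black flat-sided handle bar: 14 mm thick in x, 70 long in y (clear 64 between end straps), 12 high, centre 116 mm above origin, free air for 45 mm below it.
- fork: Aluminium stand fixed to the bench, carrying the square basket. Origin: centre of underside, on the bench; base 100 (x) x 130 (y) x 8 mm. Uprights at y = +-48 mm, 12 thick, 44 wide in x; open-topped slots 16 mm wide, floor 81 and top 100 mm above the bench. The basket hangs over its centre, turned alike, underside 35 mm above the bench.
- bucket: Bystander: round steel bucket, 70 mm across, 65 mm high, with the same pins and the same black handle (top 157 mm above the bench), hanging on an identical second stand fixed to the bench. Origin: centre of underside, z up, 35 mm above the bench. Basket, bucket and tray may each be left, middle or right.
- tray: White shallow open tray fixed to the bench, outside 170 mm (x) by 150 mm (y); walls 4 mm thick and 20 mm high, floor 4 mm thick. Origin: centre of its underside on the bench, z up.
Things that resemble listed ones, but are neither listed nor needed, are in the scene too. Of the things that look like the tray, take the one that is farthest to the robot's left at the start. What is shaped like the basket but turquoise is not meant.

How it is judged:
On the way, in this order (a step that is already met when the one before it is completed fails the run):
1. the square basket is lifted clear of its forks, level (height (world z) of basket above 0.07 m and angle between basket's own z axis and vertical below 0.3 rad and contact force between basket and fork below 0.1 N), for 0.2 s.
2. still held, it is lowered to within 20 mm of the tray's floor (not dropped) (z of basket in the frame of tray below 0.024 m and horizontal distance between basket and tray below 0.06 m and contact force between the fingers and basket above 0.5 N), for 0.04 s.
At the end, for the whole second after the job is handed in: The square basket stands released and at rest, upright within 4.5 degrees, flat on the tray's floor (underside within 4 mm of it, centre within 60 mm of the tray's centre), and the round bucket still hangs within 20 mm of where it was (z of basket in the frame of tray between 0.001 and 0.008 m and horizontal distance between basket and tray below 0.06 m and angle between basket's own z axis and vertical below 0.08 rad and linear speed of basket below 0.02 m/s and distance of bucket from where it was at the start of the episode below 0.02 m); the robot touches nothing.
It fails at once if the basket swings or tips by more than 23 degrees (angle between basket's own z axis and vertical above 0.4 rad).
It fails at once if the basket catches on its forks (more than 40 N between them) (contact force between basket and fork above 40 N).
It fails at once if the basket is slammed into the tray (more than 60 N) (contact force between basket and tray above 60 N).
It fails at once if the round bucket is knocked or lifted (moved more than 30 mm or tipped by more than 29 degrees) (distance of bucket from where it was at the start of the episode above 0.03 m or angle between bucket's own z axis and vertical above 0.5 rad).
It also fails if it takes over 48 s, if anything falls off the work surface, if the arm or the gripper's body presses on something with over 40 N, if the wrist force passes 120 N, or if a joint passes its speed limit or range.

## Working session

There is one attempt and no reset: what is moved stays moved. The work goes in short steps, Python scripts to look and compute and a tool call to move; the robot and the scene stay as the last step left them, time stands still between calls to the robot, and variables do not carry over. Pictures are saved under pics/ and viewed, at most 10 in all, crops included, and the job is handed in when it is done.

Besides the shell and the picture viewer there is one more tool, called after ">>>" by a JSON object that holds its "fn" and its "kwargs". apply_moves: Moves the arm, as the interface text tells. Its arguments: {"type":"object","properties":{"deltas":{"type":"array"},"newtons":{"type":"number"}},"required":["deltas"]}

```bash
mkdir -p pics; python3 - <<'E'
from rig import robot, imaging
import cv2,numpy as np
s=robot.sense();print(s['clock'],s['ee_pos'],s['eef_rot'],s['finger_gap'])
for n in('scene','top'):
    im=imaging.grab_frame(n);cv2.imwrite(f'pics/{n}0.png',im[:,:,::-1])
    c=imaging.camera_info(n);print(n,c['fx'],c['cx'],c['cy'],np.round(c['extrinsics'],3).tolist())
E
```

```text
0.0 [0.20231618 0.53792714 0.40366316] [-5.62015440e-01 -3.09015251e+00  2.87776051e-03] 0.08502106102980767
scene 368.51091055396495 313.6345683319125 199.2861535560393 [[-0.315, 0.813, -0.49, 0.93], [0.949, 0.261, -0.177, 0.214], [-0.015, -0.521, -0.854, 0.864], [0.0, 0.0, 0.0, 1.0]]
top 423.87770837667745 319.22156591539806 201.2071759572429 [[0.02, -0.984, 0.176, 0.272], [-1.0, -0.017, 0.021, 0.033], [-0.017, -0.177, -0.984, 1.136], [0.0, 0.0, 0.0, 1.0]]
```

View pics/scene0.png

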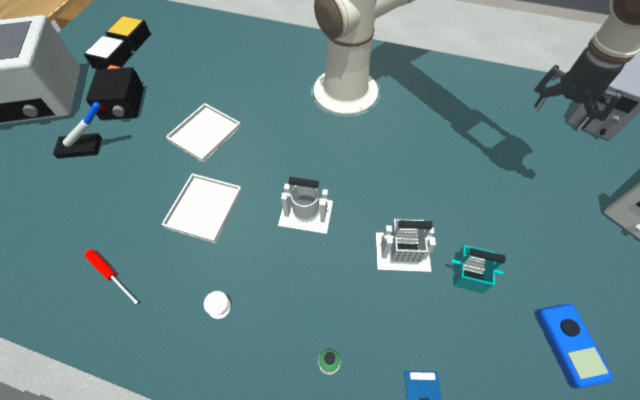

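View pics/top0.png

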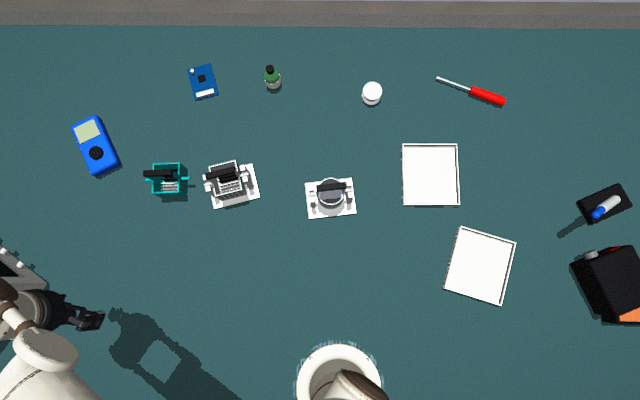

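The scene shows:
- **Square basket:** scene (405,238), top (228,180), black handle at top (226,172).
- **Lookalike:** turquoise basket at top (166,178).
- **Round bucket:** top (330,192).
- **Trays:** two candidates at top (431,175) and (480,265).

I choose the steel square basket on its fork, and the tray with the larger y, at top (431,175).

```bash
cat > h.py <<'E'
import cv2,numpy as np
from rig import robot, imaging
def plane(n,p,z,c=None):
    c=c or imaging.camera_info(n);E=np.array(c['extrinsics']);p=np.atleast_2d(p).astype(float)
    d=np.c_[(p[:,0]-c['cx'])/c['fx'],(p[:,1]-c['cy'])/c['fy'],np.ones(len(p))]@E[:3,:3].T
    o=E[:3,3];return o+d*((z-o[2])/d[:,2])[:,None]
def blobs(mask,box,amin=60):
    x0,y0,x1,y1=box;m=np.zeros_like(mask);m[y0:y1,x0:x1]=mask[y0:y1,x0:x1]
    cs,_=cv2.findContours(m,cv2.RETR_EXTERNAL,cv2.CHAIN_APPROX_NONE)
    return sorted([c for c in cs if cv2.contourArea(c)>amin],key=cv2.contourArea,reverse=True)
E
python3 - <<'E'
from h import *
im={n:cv2.imread(f'pics/{n}0.png') for n in('scene','top')}
dark={n:(im[n].max(2)<38).astype(np.uint8)*255 for n in im}
white={n:(im[n].min(2)>150).astype(np.uint8)*255 for n in im}
for n,b in(('top',(200,155,262,215)),('top',(300,170,360,200)),('scene',(375,210,445,270)),('scene',(280,172,330,195))):
    for c in blobs(dark[n],b,25)[:2]:
        r=cv2.minAreaRect(c);P=plane(n,cv2.boxPoints(r),.154)
        print(n,'dark',np.round(r[0],1),np.round(r[1],1),round(r[2],1),np.round(plane(n,r[0],.154)[0],4),np.round(P[:,:2],3).tolist())
for n,b in(('top',(395,135,470,212)),('top',(435,220,525,310)),('scene',(155,170,245,245)),('scene',(160,100,245,165))):
    c=blobs(white[n],b)[0];r=cv2.minAreaRect(c);
    P=plane(n,cv2.approxPolyDP(cv2.convexHull(c),6,True)[:,0],.02);print(n,'tray',np.round(P[:,:2],3).tolist(),P.mean(0))
for n,b in(('top',(198,150,264,212)),('scene',(370,226,436,275))):
    c=blobs(white[n],b)[0];P=plane(n,cv2.approxPolyDP(cv2.convexHull(c),3,True)[:,0],.008);print(n,'base',np.round(P[:,:2],3).tolist())
a=cv2.resize(im['top'][140:225,140:270],None,fx=3,fy=3,interpolation=2)
b=cv2.resize(im['scene'][200:285,370:500],None,fx=3,fy=3,interpolation=2)
cv2.imwrite('pics/c.png',np.hstack([a,b]))
E
```

```text
top dark [221.6 177.5] [ 9.4 30.3] 77.9 [0.5014 0.2881 0.154 ] [[0.504, 0.326], [0.521, 0.256], [0.499, 0.25], [0.482, 0.32]]
top tray [[0.639, -0.313], [0.471, -0.315], [0.468, -0.167], [0.634, -0.166]] [ 0.55320689 -0.24021979  0.02      ]
top tray [[0.412, -0.315], [0.373, -0.459], [0.212, -0.411], [0.251, -0.268]] [ 0.3117674  -0.36346979  0.02      ]
scene tray [[0.468, -0.315], [0.47, -0.166], [0.641, -0.158], [0.637, -0.312]] [ 0.5540228  -0.23798793  0.02      ]
scene tray [[0.208, -0.408], [0.254, -0.267], [0.42, -0.305], [0.369, -0.457]] [ 0.31306826 -0.35917151  0.02      ]
top base [[0.578, 0.247], [0.483, 0.221], [0.45, 0.344], [0.483, 0.352], [0.534, 0.339]]
scene base [[0.483, 0.22], [0.454, 0.253], [0.503, 0.357], [0.542, 0.371], [0.579, 0.248]]
```

View pics/c.png

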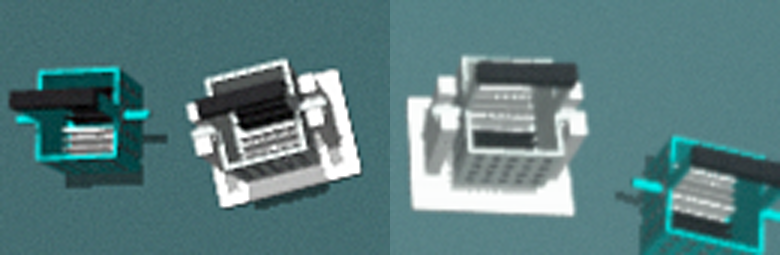

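The crop shows the steel basket on its white-based fork, with its handle at about top pixel (221,173). The turquoise one stands loose to its left. The base corners from the two views agree: fork centre (0.513, 0.2955), yaw about 15.7°, edges about 128 × 99 mm, which matches the stated size. The chosen tray is at about (0.553, -0.239), against -0.36 for the other. I'll move above the handle.

>>> {"fn": "apply_moves", "kwargs": {"deltas": [{"tx":-4,"ty":-1.2,"az":5},{"tx":-8,"ty":-2.5,"az":12},{"tx":-12,"ty":-3.8,"az":18},{"tx":-16,"ty":-5,"az":24},{"tx":-20,"ty":-6.3,"az":30},{"tx":-24,"ty":-7.5,"az":36},{"tx":-28,"ty":-8.8,"az":42},{"tx":-32,"ty":-10,"az":47},{"tx":-35,"ty":-11,"az":51},{"tx":-37,"ty":-11.6,"az":53},{"tx":-37.6,"ty":-11.8,"az":53.7},{"tx":-37.6,"ty":-11.8,"az":53.7},{"tx":-37.6,"ty":-11.8,"az":53.7},{"tx":-37.6,"ty":-11.8,"az":53.7}], "newtons": 60}}

```text
invalid input
```

```bash
python3 - <<'E'
from h import *
from scipy.spatial.transform import Rotation as R
s=robot.sense();M=R.from_rotvec(s['eef_rot']).as_matrix();print(s['clock'],s['ee_pos'],np.round(M,4).tolist())
c=imaging.camera_info('wrist');im=imaging.grab_frame('wrist')[:,:,::-1].copy();cv2.imwrite('pics/w1.png',im)
E=np.array(c['extrinsics']);print(c['fx'],c['cx'],c['cy'],np.round(E,3).tolist())
y=np.deg2rad(15.7);X=np.array([np.cos(y),np.sin(y),0]);Y=np.array([-np.sin(y),np.cos(y),0]);o=np.array([.513,.2955,.157])
def proj(p):
    q=E[:3,:3].T@(p-E[:3,3]);t=np.arctan2(np.hypot(*q[:2]),q[2]);a=np.arctan2(q[1],q[0]);return c['cx']+c['fx']*t*np.cos(a),c['cy']+c['fy']*t*np.sin(a)
v=im.copy()
pts=np.array([[proj(o+a*X+b*Y) for a,b in((-.007,-.035),(.007,-.035),(.007,.035),(-.007,.035))]]);print(pts.round(1).tolist())
cv2.polylines(v,np.int32(pts.round()),True,(0,0,255),1)
big=np.hstack([cv2.resize(v,(400,250)),cv2.resize(v,None,fx=1,fy=1)[:250,:400]*0])
x,yy=pts[0].mean(0).astype(int);x0=max(0,min(x-70,500));y0=max(0,min(yy-60,280))
cr=cv2.resize(v[y0:y0+120,x0:x0+140],(700,600),interpolation=2);print(x0,y0);cv2.imwrite('pics/w1c.png',cr)
E
```

```text
0.1 [0.20232544 0.5379629  0.40382546] [[-0.936, 0.3521, -0.0009], [0.3521, 0.936, -0.0014], [0.0003, -0.0017, -1.0]]
309.70691628693146 319.2928600561396 202.01800313198035 [[0.352, 0.885, 0.305, 0.124], [0.936, -0.332, -0.115, 0.567], [-0.0, 0.326, -0.946, 0.374], [0.0, 0.0, 0.0, 1.0]]
[[[222.7, 445.9], [229.2, 449.6], [260.7, 442.7], [254.0, 439.0]]]
171 280
```

View pics/w1c.png

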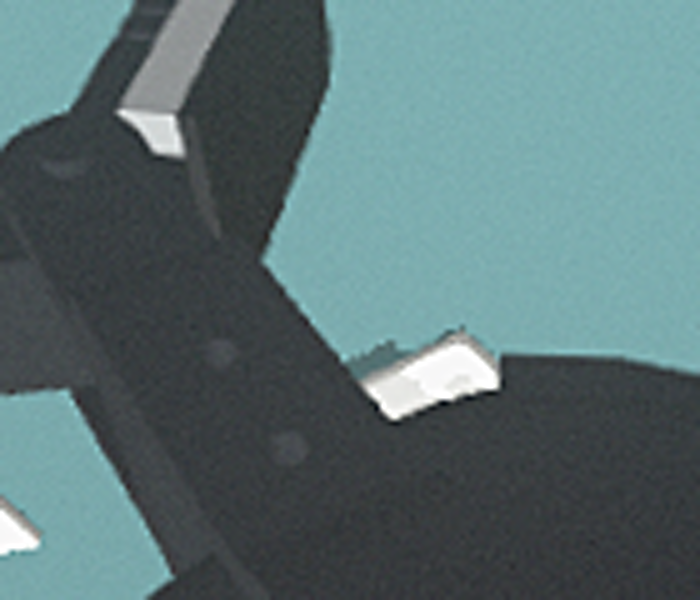

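The move was refused, so that picture shows only the gripper at its start pose. I'll retry with all the fields filled in.

>>> {"fn": "apply_moves", "kwargs": {"deltas": [{"ax":0,"ay":0,"az":5,"tx":-4,"ty":-1.2,"tz":0,"grip":1},{"ax":0,"ay":0,"az":12,"tx":-8,"ty":-2.5,"tz":0,"grip":1},{"ax":0,"ay":0,"az":18,"tx":-12,"ty":-3.8,"tz":0,"grip":1},{"ax":0,"ay":0,"az":24,"tx":-16,"ty":-5,"tz":0,"grip":1},{"ax":0,"ay":0,"az":30,"tx":-20,"ty":-6.3,"tz":0,"grip":1},{"ax":0,"ay":0,"az":36,"tx":-24,"ty":-7.5,"tz":0,"grip":1},{"ax":0,"ay":0,"az":42,"tx":-28,"ty":-8.8,"tz":0,"grip":1},{"ax":0,"ay":0,"az":47,"tx":-32,"ty":-10,"tz":0,"grip":1},{"ax":0,"ay":0,"az":51,"tx":-35,"ty":-11,"tz":0,"grip":1},{"ax":0,"ay":0,"az":53,"tx":-37,"ty":-11.6,"tz":0,"grip":1},{"ax":0,"ay":0,"az":53.7,"tx":-37.6,"ty":-11.8,"tz":0,"grip":1},{"ax":0,"ay":0,"az":53.7,"tx":-37.6,"ty":-11.8,"tz":0,"grip":1},{"ax":0,"ay":0,"az":53.7,"tx":-37.6,"ty":-11.8,"tz":0,"grip":1},{"ax":0,"ay":0,"az":53.7,"tx":-37.6,"ty":-11.8,"tz":0,"grip":1}], "newtons": 60}}

```text
clock: 1.55
ee_pos: [0.5119, 0.2962, 0.4047]
eef_rot: [-1.895, -2.505, 0.0]
ft_force: [0.1, 0.4, -0.1]
finger_gap: 0.0855
grasp_force: 0.0
```

```bash
cat >> h.py <<'E'
from scipy.spatial.transform import Rotation as R
def wcheck(tag,o,yaw,w=140,show=True):
    s=robot.sense();M=R.from_rotvec(s['eef_rot']).as_matrix()
    c=imaging.camera_info('wrist');im=imaging.grab_frame('wrist')[:,:,::-1].copy();cv2.imwrite(f'pics/{tag}.png',im)
    E=np.array(c['extrinsics']);y=np.deg2rad(yaw);X=np.array([np.cos(y),np.sin(y),0]);Y=np.array([-np.sin(y),np.cos(y),0])
    def proj(p):
        q=E[:3,:3].T@(p-E[:3,3]);t=np.arctan2(np.hypot(*q[:2]),q[2]);a=np.arctan2(q[1],q[0]);return c['cx']+c['fx']*t*np.cos(a),c['cy']+c['fy']*t*np.sin(a)
    print(s['ee_pos'],np.rad2deg(np.arctan2(M[1,1],M[0,1])),np.round(M,3).tolist())
    pts=np.array([proj(o+a*X+b*Y) for a,b in((-.007,-.035),(.007,-.035),(.007,.035),(-.007,.035))]);print(pts.round(1).tolist())
    x,yy=pts.mean(0).astype(int);h=int(w*.75);x0=max(0,min(x-w//2,640-w));y0=max(0,min(yy-h//2,400-h));k=800/w
    cr=cv2.resize(im[y0:y0+h,x0:x0+w],(800,600),interpolation=2)
    cv2.polylines(cr,[np.int32((pts-[x0,y0]+.5)*k)],True,(0,0,255),1);print('crop',x0,y0,k);cv2.imwrite(f'pics/{tag}c.png',cr)
E
python3 - <<'E'
from h import *
wcheck('w2',np.array([.513,.2955,.157]),15.7,200)
E
```

```text
[0.51194094 0.29622193 0.40468124] 15.790606220685092 [[-0.272, 0.962, -0.0], [0.962, 0.272, 0.0], [0.0, -0.0, -1.0]]
[[311.2, 255.6], [328.7, 255.6], [330.0, 169.6], [310.5, 169.5]]
crop 220 137 4.0
```

View pics/w2c.png

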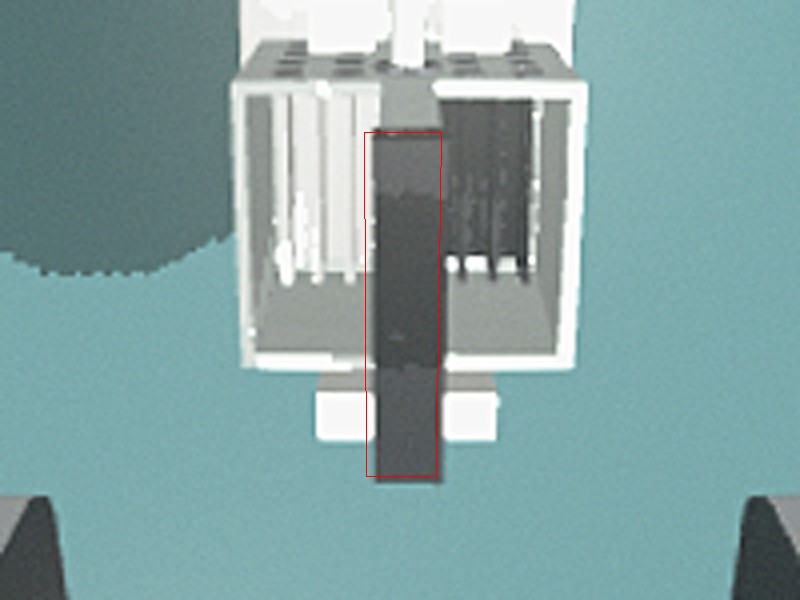

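The wrist view shows the handle at crop x 376–441, y 133–482, within about 1 mm of the prediction. Next I'll shift by 2 mm in y and -1.5 mm in x, and descend 10 cm.

>>> {"fn": "apply_moves", "kwargs": {"deltas": [{"ax":0,"ay":0,"az":0,"tx":-0.15,"ty":0.2,"tz":1,"grip":1},{"ax":0,"ay":0,"az":0,"tx":-0.15,"ty":0.2,"tz":2.5,"grip":1},{"ax":0,"ay":0,"az":0,"tx":-0.15,"ty":0.2,"tz":4,"grip":0.7},{"ax":0,"ay":0,"az":0,"tx":-0.15,"ty":0.2,"tz":5.5,"grip":0.4},{"ax":0,"ay":0,"az":0,"tx":-0.15,"ty":0.2,"tz":7,"grip":0.2},{"ax":0,"ay":0,"az":0,"tx":-0.15,"ty":0.2,"tz":8.5,"grip":0},{"ax":0,"ay":0,"az":0,"tx":-0.15,"ty":0.2,"tz":9.5,"grip":0},{"ax":0,"ay":0,"az":0,"tx":-0.15,"ty":0.2,"tz":10,"grip":0},{"ax":0,"ay":0,"az":0,"tx":-0.15,"ty":0.2,"tz":10,"grip":0},{"ax":0,"ay":0,"az":0,"tx":-0.15,"ty":0.2,"tz":10,"grip":0},{"ax":0,"ay":0,"az":0,"tx":-0.15,"ty":0.2,"tz":10,"grip":0}], "newtons": 20}}

```text
clock: 2.7
ee_pos: [0.5155, 0.2945, 0.3057]
eef_rot: [1.897, 2.503, 0.002]
ft_force: [0.0, 0.5, 0.4]
finger_gap: 0.0426
grasp_force: 0.0
```

```bash
python3 - <<'E'
from h import *
wcheck('w3',np.array([.514,.2952,.157]),15.7,240)
E
```

```text
[0.51554226 0.29454572 0.30566741] 15.684560745142324 [[-0.27, 0.963, 0.002], [0.963, 0.27, 0.001], [0.0, 0.002, -1.0]]
[[302.4, 341.7], [329.2, 341.7], [331.8, 218.5], [298.0, 218.5]]
crop 195 190 3.3333333333333335
```

View pics/w3c.png

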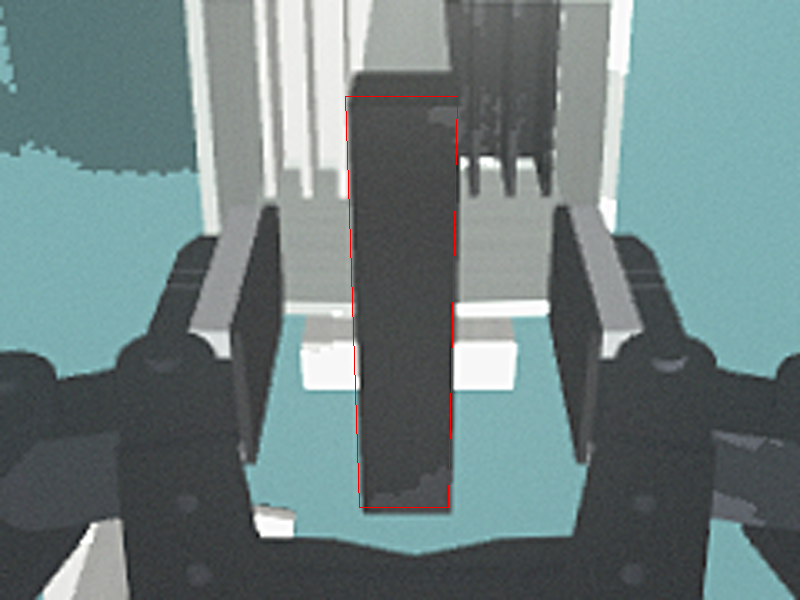

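The handle lies between the pads and matches the projection. The tool sits about 1.5 mm too far in +y, so I'll correct that and close gently.

>>> {"fn": "apply_moves", "kwargs": {"deltas": [{"ax":0,"ay":0,"az":0,"tx":0.1,"ty":-0.15,"tz":0,"grip":-0.1},{"ax":0,"ay":0,"az":0,"tx":0.1,"ty":-0.15,"tz":0,"grip":-0.2},{"ax":0,"ay":0,"az":0,"tx":0.1,"ty":-0.15,"tz":0,"grip":-0.3},{"ax":0,"ay":0,"az":0,"tx":0.1,"ty":-0.15,"tz":0,"grip":-0.4},{"ax":0,"ay":0,"az":0,"tx":0.1,"ty":-0.15,"tz":0,"grip":-0.5},{"ax":0,"ay":0,"az":0,"tx":0.1,"ty":-0.15,"tz":0,"grip":-0.6},{"ax":0,"ay":0,"az":0,"tx":0.1,"ty":-0.15,"tz":0,"grip":-0.7},{"ax":0,"ay":0,"az":0,"tx":0.1,"ty":-0.15,"tz":0,"grip":-0.8},{"ax":0,"ay":0,"az":0,"tx":0.1,"ty":-0.15,"tz":0,"grip":-1},{"ax":0,"ay":0,"az":0,"tx":0.1,"ty":-0.15,"tz":0,"grip":-1},{"ax":0,"ay":0,"az":0,"tx":0.1,"ty":-0.15,"tz":0,"grip":-1}], "newtons": 20}}

```text
clock: 3.85
ee_pos: [0.5135, 0.295, 0.3048]
eef_rot: [1.897, 2.504, 0.0]
ft_force: [1.0, 0.3, -1.3]
finger_gap: 0.0138
grasp_force: 20.3
```

>>> {"fn": "apply_moves", "kwargs": {"deltas": [{"ax":0,"ay":0,"az":0,"tx":0,"ty":0,"tz":0,"grip":-1},{"ax":0,"ay":0,"az":0,"tx":0,"ty":0,"tz":0,"grip":-1},{"ax":0,"ay":0,"az":0,"tx":0,"ty":0,"tz":0,"grip":-1},{"ax":0,"ay":0,"az":0,"tx":0,"ty":0,"tz":0,"grip":-1}], "newtons": 70}}

```text
clock: 4.25
ee_pos: [0.5135, 0.295, 0.3049]
eef_rot: [1.897, 2.504, 0.0]
ft_force: [1.2, -0.1, 1.8]
finger_gap: 0.0129
grasp_force: 68.7
```

The grip holds at 13–14 mm opening, which is the handle's thickness. Now I'll lift slowly, straight up, past the slot height.

>>> {"fn": "apply_moves", "kwargs": {"deltas": [{"ax":0,"ay":0,"az":0,"tx":0,"ty":0,"tz":-0.2,"grip":-1},{"ax":0,"ay":0,"az":0,"tx":0,"ty":0,"tz":-0.5,"grip":-1},{"ax":0,"ay":0,"az":0,"tx":0,"ty":0,"tz":-0.9,"grip":-1},{"ax":0,"ay":0,"az":0,"tx":0,"ty":0,"tz":-1.3,"grip":-1},{"ax":0,"ay":0,"az":0,"tx":0,"ty":0,"tz":-1.8,"grip":-1},{"ax":0,"ay":0,"az":0,"tx":0,"ty":0,"tz":-2.4,"grip":-1},{"ax":0,"ay":0,"az":0,"tx":0,"ty":0,"tz":-3,"grip":-1},{"ax":0,"ay":0,"az":0,"tx":0,"ty":0,"tz":-3.6,"grip":-1},{"ax":0,"ay":0,"az":0,"tx":0,"ty":0,"tz":-4.2,"grip":-1},{"ax":0,"ay":0,"az":0,"tx":0,"ty":0,"tz":-5,"grip":-1},{"ax":0,"ay":0,"az":0,"tx":0,"ty":0,"tz":-6,"grip":-1},{"ax":0,"ay":0,"az":0,"tx":0,"ty":0,"tz":-7.5,"grip":-1},{"ax":0,"ay":0,"az":0,"tx":0,"ty":0,"tz":-9.5,"grip":-1},{"ax":0,"ay":0,"az":0,"tx":0,"ty":0,"tz":-11.5,"grip":-1},{"ax":0,"ay":0,"az":0,"tx":0,"ty":0,"tz":-13.5,"grip":-1},{"ax":0,"ay":0,"az":0,"tx":0,"ty":0,"tz":-15.5,"grip":-1},{"ax":0,"ay":0,"az":0,"tx":0,"ty":0,"tz":-17.5,"grip":-1},{"ax":0,"ay":0,"az":0,"tx":0,"ty":0,"tz":-18.5,"grip":-1},{"ax":0,"ay":0,"az":0,"tx":0,"ty":0,"tz":-19,"grip":-1},{"ax":0,"ay":0,"az":0,"tx":0,"ty":0,"tz":-19,"grip":-1}], "newtons": 70}}

```text
clock: 6.25
ee_pos: [0.5135, 0.295, 0.4952]
eef_rot: [1.897, 2.503, 0.001]
ft_force: [-0.2, -0.8, -4.2]
finger_gap: 0.0127
grasp_force: 68.3
```

```bash
python3 - <<'E'
from h import *
im=imaging.grab_frame('scene')[:,:,::-1];cv2.imwrite('pics/s2.png',cv2.resize(im[80:290,260:580],(800,525)))
s=robot.sense();M=R.from_rotvec(s['eef_rot']).as_matrix();d=np.array([.5535,-.239,0])-s['ee_pos'];print(s['ee_pos'],s['ft_force'],M.T@d)
E
```

```text
[0.5133931  0.29496483 0.49420119] [-0.54762901  0.3835878  -4.76806636] [-0.52490139 -0.10533452  0.49431264]
```

View pics/s2.png

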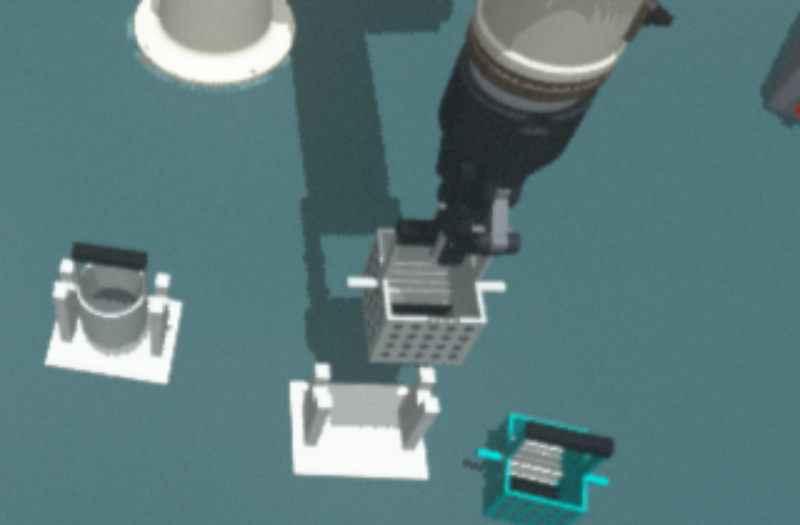

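The basket hangs level in the gripper, clear of the fork, with the bucket untouched. Now I'll carry it over to the tray (tx -52.5, ty -10.5), turning 15° to align.

>>> {"fn": "apply_moves", "kwargs": {"deltas": [{"ax":0,"ay":0,"az":0,"tx":-0.5,"ty":-0.1,"tz":0,"grip":-1},{"ax":0,"ay":0,"az":0.5,"tx":-1.5,"ty":-0.3,"tz":0,"grip":-1},{"ax":0,"ay":0,"az":1,"tx":-3,"ty":-0.6,"tz":0,"grip":-1},{"ax":0,"ay":0,"az":1.5,"tx":-5,"ty":-1,"tz":0,"grip":-1},{"ax":0,"ay":0,"az":2,"tx":-7.5,"ty":-1.5,"tz":0,"grip":-1},{"ax":0,"ay":0,"az":3,"tx":-10.5,"ty":-2.1,"tz":0,"grip":-1},{"ax":0,"ay":0,"az":4,"tx":-14,"ty":-2.8,"tz":0,"grip":-1},{"ax":0,"ay":0,"az":5,"tx":-17.5,"ty":-3.5,"tz":0,"grip":-1},{"ax":0,"ay":0,"az":6,"tx":-21,"ty":-4.2,"tz":0,"grip":-1},{"ax":0,"ay":0,"az":7,"tx":-24.5,"ty":-4.9,"tz":0,"grip":-1},{"ax":0,"ay":0,"az":8,"tx":-28,"ty":-5.6,"tz":0,"grip":-1},{"ax":0,"ay":0,"az":9,"tx":-31.5,"ty":-6.3,"tz":0,"grip":-1},{"ax":0,"ay":0,"az":10,"tx":-35,"ty":-7,"tz":0,"grip":-1},{"ax":0,"ay":0,"az":11,"tx":-38.5,"ty":-7.7,"tz":0,"grip":-1},{"ax":0,"ay":0,"az":12,"tx":-42,"ty":-8.4,"tz":0,"grip":-1},{"ax":0,"ay":0,"az":13,"tx":-45,"ty":-9,"tz":0,"grip":-1},{"ax":0,"ay":0,"az":14,"tx":-47.5,"ty":-9.5,"tz":0,"grip":-1},{"ax":0,"ay":0,"az":14.5,"tx":-49.5,"ty":-9.9,"tz":0,"grip":-1},{"ax":0,"ay":0,"az":15,"tx":-51,"ty":-10.2,"tz":0,"grip":-1},{"ax":0,"ay":0,"az":15,"tx":-52,"ty":-10.4,"tz":0,"grip":-1}]}}

```text
clock: 8.3
ee_pos: [0.5537, -0.2351, 0.4945]
eef_rot: [-2.209, -2.233, 0.0]
ft_force: [0.2, -0.0, -4.6]
finger_gap: 0.0128
grasp_force: 68.3
```

>>> {"fn": "apply_moves", "kwargs": {"deltas": [{"ax":0,"ay":0,"az":0,"tx":-0.5,"ty":-0.1,"tz":0,"grip":-1},{"ax":0,"ay":0,"az":0,"tx":-0.5,"ty":-0.1,"tz":0,"grip":-1},{"ax":0,"ay":0,"az":0,"tx":-0.5,"ty":-0.1,"tz":0,"grip":-1},{"ax":0,"ay":0,"az":0,"tx":-0.5,"ty":-0.1,"tz":0,"grip":-1}]}}

```text
clock: 8.7
ee_pos: [0.5531, -0.238, 0.4948]
eef_rot: [-2.207, -2.236, -0.0]
ft_force: [0.4, 1.0, -3.7]
finger_gap: 0.0127
grasp_force: 68.3
```

```bash
python3 - <<'E'
from h import *
a=imaging.grab_frame('scene')[:,:,::-1];b=imaging.grab_frame('top')[:,:,::-1]
cv2.imwrite('pics/m2.png',np.hstack([cv2.resize(a[80:280,140:340],(400,400)),cv2.resize(b[80:280,300:500],(400,400))]))
s=robot.sense();M=R.from_rotvec(s['eef_rot']).as_matrix();d=np.array([.5535,-.239,0])-s['ee_pos'];print(s['ee_pos'],s['ft_force'],M.T@d,M.round(3).tolist())
E
```

```text
[ 0.55308316 -0.23810303  0.49481221] [-0.01357966 -0.19761034 -4.21531826] [-9.35390998e-04  3.27008756e-04  4.94812206e-01] [[-0.013, 1.0, 0.0], [1.0, 0.013, 0.0], [0.0, 0.0, -1.0]]
```

View pics/m2.png

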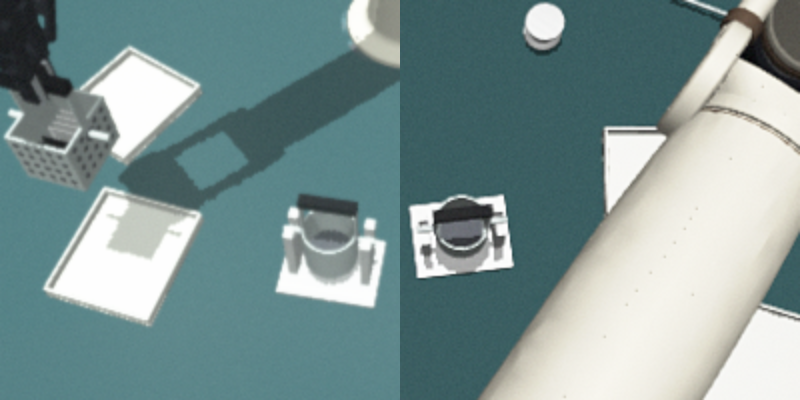

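The basket is level, and its TCP is within 1 mm of the tray centre. Now I'll lower it to about 12 mm above the floor.

>>> {"fn": "apply_moves", "kwargs": {"deltas": [{"ax":0,"ay":0,"az":0,"tx":-0.1,"ty":0,"tz":0.5,"grip":-1},{"ax":0,"ay":0,"az":0,"tx":-0.1,"ty":0,"tz":1.5,"grip":-1},{"ax":0,"ay":0,"az":0,"tx":-0.1,"ty":0,"tz":3,"grip":-1},{"ax":0,"ay":0,"az":0,"tx":-0.1,"ty":0,"tz":4.5,"grip":-1},{"ax":0,"ay":0,"az":0,"tx":-0.1,"ty":0,"tz":6,"grip":-1},{"ax":0,"ay":0,"az":0,"tx":-0.1,"ty":0,"tz":7.5,"grip":-1},{"ax":0,"ay":0,"az":0,"tx":-0.1,"ty":0,"tz":9,"grip":-1},{"ax":0,"ay":0,"az":0,"tx":-0.1,"ty":0,"tz":10.5,"grip":-1},{"ax":0,"ay":0,"az":0,"tx":-0.1,"ty":0,"tz":12,"grip":-1},{"ax":0,"ay":0,"az":0,"tx":-0.1,"ty":0,"tz":13.5,"grip":-1},{"ax":0,"ay":0,"az":0,"tx":-0.1,"ty":0,"tz":15,"grip":-1},{"ax":0,"ay":0,"az":0,"tx":-0.1,"ty":0,"tz":16.5,"grip":-1},{"ax":0,"ay":0,"az":0,"tx":-0.1,"ty":0,"tz":17.8,"grip":-1},{"ax":0,"ay":0,"az":0,"tx":-0.1,"ty":0,"tz":19,"grip":-1},{"ax":0,"ay":0,"az":0,"tx":-0.1,"ty":0,"tz":20,"grip":-1},{"ax":0,"ay":0,"az":0,"tx":-0.1,"ty":0,"tz":20.6,"grip":-1},{"ax":0,"ay":0,"az":0,"tx":-0.1,"ty":0,"tz":20.9,"grip":-1},{"ax":0,"ay":0,"az":0,"tx":-0.1,"ty":0,"tz":20.9,"grip":-1},{"ax":0,"ay":0,"az":0,"tx":-0.1,"ty":0,"tz":20.9,"grip":-1}]}}

```text
clock: 10.7
ee_pos: [0.5532, -0.2399, 0.2864]
eef_rot: [2.207, 2.234, 0.0]
ft_force: [-0.2, -0.1, -4.6]
finger_gap: 0.0126
grasp_force: 68.3
```

>>> {"fn": "apply_moves", "kwargs": {"deltas": [{"ax":0,"ay":0,"az":0,"tx":0,"ty":0,"tz":0.1,"grip":-1},{"ax":0,"ay":0,"az":0,"tx":0,"ty":0,"tz":0.3,"grip":-1},{"ax":0,"ay":0,"az":0,"tx":0,"ty":0,"tz":0.5,"grip":-1},{"ax":0,"ay":0,"az":0,"tx":0,"ty":0,"tz":0.7,"grip":-1},{"ax":0,"ay":0,"az":0,"tx":0,"ty":0,"tz":0.8,"grip":-1},{"ax":0,"ay":0,"az":0,"tx":0,"ty":0,"tz":0.9,"grip":-1},{"ax":0,"ay":0,"az":0,"tx":0,"ty":0,"tz":1.0,"grip":-1},{"ax":0,"ay":0,"az":0,"tx":0,"ty":0,"tz":1.0,"grip":-1},{"ax":0,"ay":0,"az":0,"tx":0,"ty":0,"tz":1.0,"grip":-1}]}}

```text
clock: 11.6
ee_pos: [0.553, -0.2398, 0.2757]
eef_rot: [2.208, 2.235, 0.0]
ft_force: [0.2, 0.7, -3.6]
finger_gap: 0.0129
grasp_force: 68.3
```

Still no contact at TCP 0.2757 (touch is expected near 0.274). I'll creep down.

>>> {"fn": "apply_moves", "kwargs": {"deltas": [{"ax":0,"ay":0,"az":0,"tx":0,"ty":0,"tz":0.05,"grip":-1},{"ax":0,"ay":0,"az":0,"tx":0,"ty":0,"tz":0.1,"grip":-1},{"ax":0,"ay":0,"az":0,"tx":0,"ty":0,"tz":0.1,"grip":-1},{"ax":0,"ay":0,"az":0,"tx":0,"ty":0,"tz":0.1,"grip":-1}]}}

```text
clock: 12.0
ee_pos: [0.553, -0.2398, 0.2747]
eef_rot: [-2.208, -2.235, -0.0]
ft_force: [-0.1, -1.1, -4.5]
finger_gap: 0.0124
grasp_force: 68.3
```

>>> {"fn": "apply_moves", "kwargs": {"deltas": [{"ax":0,"ay":0,"az":0,"tx":0,"ty":0,"tz":0.05,"grip":-1},{"ax":0,"ay":0,"az":0,"tx":0,"ty":0,"tz":0.1,"grip":-1},{"ax":0,"ay":0,"az":0,"tx":0,"ty":0,"tz":0.1,"grip":-1},{"ax":0,"ay":0,"az":0,"tx":0,"ty":0,"tz":0.1,"grip":-1}]}}

```text
clock: 12.4
ee_pos: [0.5532, -0.2398, 0.2741]
eef_rot: [2.207, 2.234, 0.0]
ft_force: [0.9, 0.9, -1.2]
finger_gap: 0.0127
grasp_force: 68.6
```

The carried load has dropped to 1.2 N, so the basket is touching. I'll go down 0.5 mm more, then open slowly.

>>> {"fn": "apply_moves", "kwargs": {"deltas": [{"ax":0,"ay":0,"az":0,"tx":0,"ty":0,"tz":0.05,"grip":-1},{"ax":0,"ay":0,"az":0,"tx":0,"ty":0,"tz":0.05,"grip":-1},{"ax":0,"ay":0,"az":0,"tx":0,"ty":0,"tz":0.05,"grip":-1}]}}

```text
clock: 12.7
ee_pos: [0.5534, -0.2398, 0.274]
eef_rot: [2.207, 2.234, 0.001]
ft_force: [0.3, 0.8, 3.2]
finger_gap: 0.0127
grasp_force: 69.2
```

>>> {"fn": "apply_moves", "kwargs": {"deltas": [{"ax":0,"ay":0,"az":0,"tx":0,"ty":0,"tz":0,"grip":-0.7},{"ax":0,"ay":0,"az":0,"tx":0,"ty":0,"tz":0,"grip":-0.6},{"ax":0,"ay":0,"az":0,"tx":0,"ty":0,"tz":0,"grip":-0.5},{"ax":0,"ay":0,"az":0,"tx":0,"ty":0,"tz":0,"grip":-0.3},{"ax":0,"ay":0,"az":0,"tx":0,"ty":0,"tz":0,"grip":-0.1},{"ax":0,"ay":0,"az":0,"tx":0,"ty":0,"tz":0,"grip":0},{"ax":0,"ay":0,"az":0,"tx":0,"ty":0,"tz":0,"grip":0.1},{"ax":0,"ay":0,"az":0,"tx":0,"ty":0,"tz":0,"grip":0.1},{"ax":0,"ay":0,"az":0,"tx":0,"ty":0,"tz":0,"grip":0.1}], "newtons": 20}}

```text
clock: 13.6
ee_pos: [0.553, -0.2398, 0.2732]
eef_rot: [2.208, 2.235, -0.0]
ft_force: [0.4, 0.1, 0.1]
finger_gap: 0.047
grasp_force: 0.0
```

The basket is released. I'll retreat straight up.

>>> {"fn": "apply_moves", "kwargs": {"deltas": [{"ax":0,"ay":0,"az":0,"tx":0,"ty":0,"tz":-1,"grip":0.1},{"ax":0,"ay":0,"az":0,"tx":0,"ty":0,"tz":-2.5,"grip":0.1},{"ax":0,"ay":0,"az":0,"tx":0,"ty":0,"tz":-4.5,"grip":0.1},{"ax":0,"ay":0,"az":0,"tx":0,"ty":0,"tz":-7,"grip":0.1},{"ax":0,"ay":0,"az":0,"tx":0,"ty":0,"tz":-10,"grip":0.1},{"ax":0,"ay":0,"az":0,"tx":0,"ty":0,"tz":-13,"grip":0.1},{"ax":0,"ay":0,"az":0,"tx":0,"ty":0,"tz":-15,"grip":0.1},{"ax":0,"ay":0,"az":0,"tx":0,"ty":0,"tz":-15,"grip":0.1},{"ax":0,"ay":0,"az":0,"tx":0,"ty":0,"tz":-15,"grip":0.1},{"ax":0,"ay":0,"az":0,"tx":0,"ty":0,"tz":-15,"grip":0.1}]}}

```text
clock: 14.6
ee_pos: [0.5526, -0.2396, 0.4217]
eef_rot: [-2.206, -2.233, 0.001]
ft_force: [-0.1, -0.6, -0.3]
finger_gap: 0.0473
grasp_force: 0.0
```

```bash
python3 - <<'E'
from h import *
a=imaging.grab_frame('scene')[:,:,::-1];cv2.imwrite('pics/f.png',cv2.resize(a[100:300,140:460],(800,500)))
s=robot.sense();print(s['clock'],s['ee_pos'],s['ft_force'])
E
```

```text
14.65 [ 0.55266389 -0.23955461  0.42139563] [-0.38444062 -0.5644567  -0.70039837]
```

View pics/f.png

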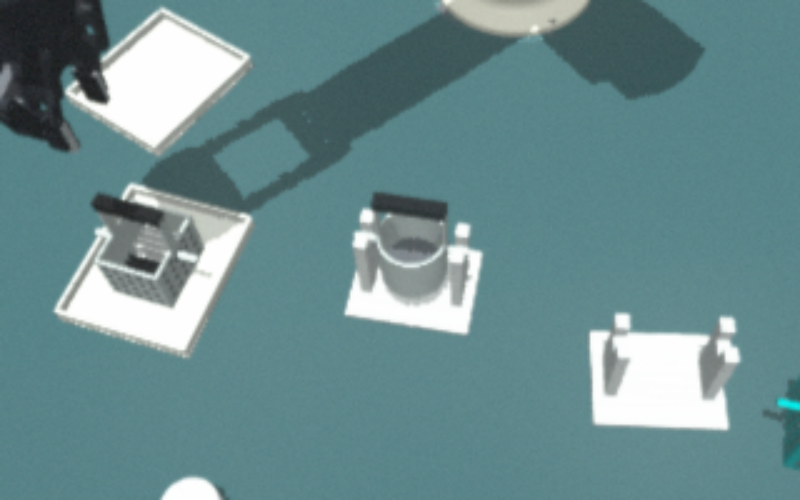

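The basket stands upright in the middle of the tray, around crop (150,260). The bucket still hangs at (413,255), and the gripper is clear.

```bash
python3 -c "
from rig import robot
print(robot.sign_off())"
```

```text
the job is handed in; nothing more can be done
None
```

The square basket stands released and upright in the middle of the left-hand white tray, the bucket still hangs on its stand, and the job was handed in at about 14.7 s; sign-off returned no verdict.

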